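# Show the counting chamber to the inspection camera

### The arm

A 6-joint arm with a two-finger parallel gripper is mounted at the origin on a cart in front of the work surface, level with it; the furniture and walls round the work are solid. World frame = base frame: x ahead of the robot, y to its left, z up, the work surface at z = 0. Lengths are in m, angles in rad, forces in N, time in s.
With the tool pointing down it reaches from about 0.3 to 0.825 m from the base axis. Payload 5.4 kg.
Tool frame: the origin (TCP) lies at the very end of the fingers, on their centre line; the grasp point (between the pads) lies 19 mm behind it; z points along the fingers, y is the line along which they close (so a half turn about z gives the same grasp; the last joint's range is limited). The gripper opens to 92 mm and grips with 3 to 60 N. Pads are 20 mm wide; open, the fingers measure 128 mm over their backs; the gripper's body (75 mm by 189 mm) begins 69 mm behind the grasp point.
Start: joints at [1.076, 0.158, 1.597, -0, 1.386, -0.21], TCP at [0.162, 0.552, 0.215] pointing down, gripper open.
Joint ranges: [-2.91, 2.91], [-0.94, 2.29], [0.18, 2.7], [-1.29, 4.43], [0.17, 2.64], [-3, 3]. Speed limits (rad/s): [2.57, 2.57, 3.14, 3.14, 3.14, 3.14].

### API

Orientations are given as a rotation vector (axis times angle).
In Python, from workcell import bot gives the robot as it stands. Calls block until the motion is done:
- bot.goto(position, orientation): joint-space move of the TCP to a pose.
- bot.line_to(position, rot=None, max_speed=0.15): straight line of the TCP; rot=None keeps the orientation; max_speed is the mean speed in m/s.
- bot.set_joints(angles): joint-space move.
- bot.set_gripper(opening, newtons=None): opening from 0.0 (shut) to 1.0 (fully open); newtons is the grip in N (None keeps the last); returns when the fingers have stopped.
- bot.hold(seconds).
- bot.inverse_kinematics(position, orientation): joint angles nearest the present ones, or None.
- bot.read_camera(name): name is "side" or "top" or "wrist"; returns a dict with "pixels" (480x640x3 uint8, blue, green, red), "fx", "fy", "cx", "cy" (pixels), "R" (3x3) and "t" (3): a world point X has camera coordinates R X + t. Camera axes: x right, y down, z forward; pixel columns grow to the right and rows downward; lengths in m; the calibration is good to about 2 mm. A picture is of the moment at which its call begins. There is no depth.
A pose or a line that the arm cannot do raises bot.MotionError and nothing moves.
- bot.job_done(): hands the job in; it is judged then, once.
Readings, each from a call of its own:
- bot.current_clock(): time.
- bot.current_joints(): joint angles.
- bot.current_joint_vel(): joint speeds.
- bot.current_effort(): joint torques, N m.
- bot.current_ee_pos(): TCP position.
- bot.current_tool_rot(): TCP orientation.
- bot.current_contact_force(): force on the tool from outside, world axes, zero at the start.
- bot.current_ft_torque(): the same for the moment, N m.
- bot.current_opening(): opening from 0.0 (shut) to 1.0 (fully open).
- bot.current_grip_force(): force on a finger pad.
Only numpy, scipy, OpenCV 4.12 (cv2) and the standard library are available. Lean on these libraries where they do the work, as an engineer would, in place of code of your own. Each camera call takes 0.05 s, during which the arm holds its last target. There are 200 camera calls.

### The job

Move the beaker that blocks the inspection camera's view aside and leave it standing upright on the bench top, a good hand's width or more from where it hid the view. Then take the glass counting chamber out of the slot of the white stand and hold it still in the air in front of the camera, upright as it stood, its centre on the lens axis and 10 cm in front of the lens, its broad face square to the lens; finish while still holding it there. Leave everything else on the bench where it is.

Things in the scene. Friction and masses are not known exactly. Their poses are not given: they have to be found in the camera images.
- camera: Fixed inspection camera: grey box 56x44x44 mm on a short post and a 70x80 mm foot, 112 mm tall. Origin under the centre of the foot, on the bench; z up; the lens looks along its -x axis, lens axis 90 mm above the bench, lens front 50 mm ahead of the origin (at x = -0.05). Its y axis runs across the view.
- view_point (a point): The point in the air where the chamber's centre must be shown: on the lens axis, 100 mm in front of the lens front, 90 mm above the bench (camera frame x = -0.15, y = 0, z = 0.09). Its axes are those of the camera.
- beaker_center (a point): Green plastic beaker in front of the lens, about under the view point: rim 55 mm across, foot 42 mm, 64 mm tall, 60 g, open at the top. Point: on its axis half-way up, 32 mm above its foot; z is its axis. The bench to its left (world +y) is empty: it can be set down 0.14 m in +y and 0.03 m in +x from the view point, not beyond x = 0.49 (a big machine stands behind).
- beaker: The same beaker, origin at the centre of its foot.
- stand: Fixed white block 150 mm long (its x) by 56 mm wide (its y) by 34 mm tall, origin at the centre of its underside, z up. In its middle a slot, 5.5 mm in x by 31.5 mm in y, 22 mm deep (floor 12 mm above the bench), in which the chamber stands; a capped tube stands in a hole 52 mm to each side of it along x, its cap (16 mm wide) reaching 92 mm above the bench.
- chamber_center (a point): Glass counting chamber, a pale flat plate 30x75x4 mm, 30 g, standing on its short end in the stand's slot, 53 mm sticking out, top 87 mm above the bench. Point: its centre (49.5 mm above the bench). Its x is the 30 mm width (along the stand's y), y its length (up), z its thickness, normal to the broad face (along the stand's x). Grip it across the width, draw it straight up.
- chamber: The same chamber, origin at the centre of one broad face, axes as above.
- tube_a: Capped sample tube, 16 mm wide, 80 mm tall, in the far hole of the stand (stand x = +0.052). Leave alone.
- tube_b: The same kind of tube in the near hole of the stand (stand x = -0.052). Leave alone.
- petri: Clear petri dish, 63 mm wide, 14 mm tall, on the right. Origin under its centre. Leave alone.
- tape: Roll of beige tape lying flat, 68 mm wide, 18 mm tall. Origin under its centre. Leave alone.
- bottle: White dropper bottle with a pointed top, 43 mm wide, 111 mm tall, at the back right of the camera. Origin under its centre. Leave alone.
Mind the look-alikes: they are no part of the job. What is meant by the beaker is not brown or purple, and is the larger of those in its own colour.

How it is judged:
On the way, in this order (a step that is already met when the one before it is completed fails the run):
1. the beaker stands upright on the bench, let go, clear of the view (horizontal distance between beaker_center and view_point above 0.11 m and height (world z) of beaker_center between 0.02 and 0.045 m and angle between beaker_center's own z axis and vertical below 0.12 rad and contact force between the fingers and beaker below 0.1 N), for 0.2 s.
2. the chamber is lifted clear of the stand (height (world z) of chamber_center above 0.08 m and contact force between the fingers and chamber above 0.5 N), for 0.1 s.
At the end, for the whole second after the job is handed in: The fingers hold the chamber still in the air, touching nothing else; centre 100 mm (+-20) before the lens, within 15 mm of its axis; upright within 0.15 rad, broad face square to the lens within 0.17 rad. The beaker stands released on the bench, 110 mm or more from the view point (all of step 1 and linear speed of each of beaker, chamber below 0.03 m/s and x of chamber_center in the frame of camera between -0.17 and -0.13 m and y of chamber_center in the frame of camera between -0.015 and 0.015 m and z of chamber_center in the frame of camera between 0.075 and 0.105 m and angle between chamber_center's own y axis and vertical below 0.15 rad and angle between the z axis of chamber_center and the x axis of camera, either way round below 0.17 rad and contact force between the fingers and chamber above 0.5 N and contact force between chamber and stand below 0.1 N and contact force between chamber and camera below 0.1 N and contact force between chamber and beaker below 0.1 N); the arm keeps its last pose, push and grip.
It fails at once if the beaker is tipped over (angle between beaker_center's own z axis and vertical above 0.6 rad).
It fails at once if another thing on the bench is shifted by more than 30 mm (distance of any of tube_a, tube_b, petri, tape, bottle from where it was at the start of the episode above 0.03 m).
It also fails if it takes over 59 s, if anything falls off the work surface, if the arm or the gripper's body presses on something with over 40 N, if the wrist force passes 120 N, or if a joint passes its speed limit or range.

## Working session

There is one attempt and no reset: what is moved stays moved. The work goes in short steps, each a Python script; the robot and the scene stay as the last script left them, time stands still between calls to the robot, and variables do not carry over. Pictures are saved under pics/ and viewed, at most 10 in all, crops included, and the job is handed in when it is done.

```bash
ls; mkdir -p pics; python3 - <<'E'
from workcell import bot
import cv2,pickle
for n in("top","side"):
    d=bot.read_camera(n); cv2.imwrite(f"pics/{n}0.png",d["pixels"]); pickle.dump(d,open(f"{n}0.pkl","wb"))
    print(n,d["fx"],d["cx"],d["cy"],d["R"].round(3).tolist(),d["t"])
print(bot.current_clock(),bot.current_tool_rot())
E
```

```text
pics
top 483.7917038490267 321.5584649261484 241.77422019743943 [[-0.019, -1.0, 0.02], [-0.997, 0.017, -0.079], [0.079, -0.021, -0.997]] [-0.09619756  0.5004287   0.90469355]
side 501.69712989006956 321.77362442884146 241.85247959373598 [[-0.511, -0.859, -0.02], [-0.363, 0.237, -0.901], [0.779, -0.453, -0.433]] [0.16887541 0.27691792 0.47940205]
0.1 [-4.45735116e-01 -3.10924659e+00  2.42793714e-03]
```

View pics/top0.png

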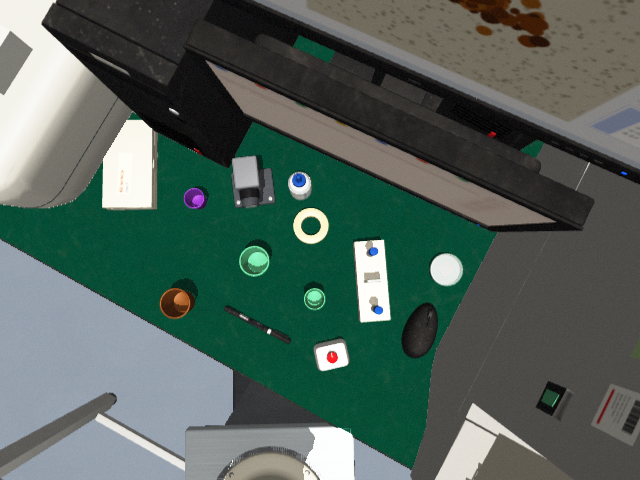

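View pics/side0.png

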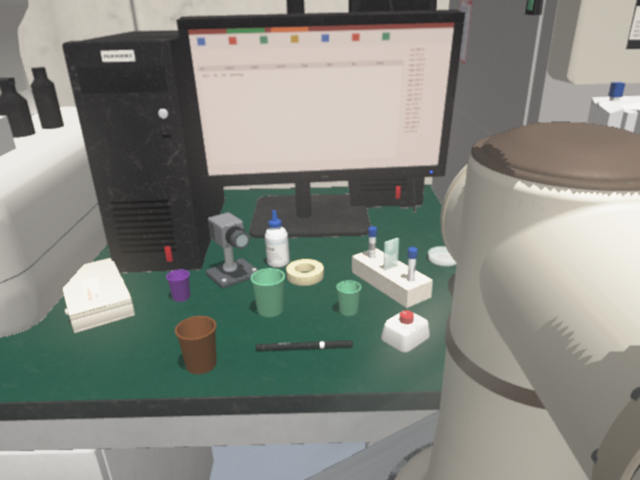

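The top view shows the green beaker at (254,261), the inspection camera at (250,185) with its lens facing image-down, and the stand at (372,280) with the chamber in the middle. The purple cup is at (195,198), the brown one at (175,303), and the small green look-alike at (315,299). The side view agrees. I'll measure and zoom in.

```bash
cat > h.py <<'E'
import numpy as np,cv2,pickle
def ray(d,uv,z):
    uv=np.atleast_2d(np.asarray(uv,float)); R=np.array(d["R"]);t=np.array(d["t"])
    v=np.c_[(uv[:,0]-d["cx"])/d["fx"],(uv[:,1]-d["cy"])/d["fy"],np.ones(len(uv))]@R
    c=-R.T@t
    return c+v*((z-c[2])/v[:,2])[:,None]
def proj(d,X):
    p=np.atleast_2d(X)@np.array(d["R"]).T+np.array(d["t"])
    return np.c_[d["fx"]*p[:,0]/p[:,2]+d["cx"],d["fy"]*p[:,1]/p[:,2]+d["cy"]]
def biggest(m,roi):
    x0,y0,x1,y1=roi; k=np.zeros(m.shape,np.uint8);k[y0:y1,x0:x1]=m[y0:y1,x0:x1].astype(np.uint8)
    c,_=cv2.findContours(k,cv2.RETR_EXTERNAL,cv2.CHAIN_APPROX_NONE)
    return max(c,key=cv2.contourArea)
E
python3 - <<'E'
from h import *
d=pickle.load(open("top0.pkl","rb"));im=d["pixels"];hsv=cv2.cvtColor(im,cv2.COLOR_BGR2HSV);H,S,V=[hsv[...,i].astype(int) for i in range(3)]
print(hsv[261,250],hsv[250,290],hsv[300,365])
c=biggest((H>60)&(H<90)&(V>100),(225,235,290,290));e=cv2.fitEllipse(c);print("beaker",e,ray(d,e[0],.064), ray(d,e[0],.03))
c=biggest((S<60)&(V>150),(340,225,405,335));r=cv2.minAreaRect(c);b=cv2.boxPoints(r);P=ray(d,b,.034);print("stand",r,P.round(3).tolist(),P.mean(0),np.linalg.norm(P[0]-P[1]),np.linalg.norm(P[1]-P[2]))
cr=im[145:295,215:405];cv2.imwrite("pics/z.png",cv2.resize(cr,None,fx=4,fy=4,interpolation=cv2.INTER_CUBIC))
for n,uv in dict(purple=(195,198),brown=(175,303),smallgreen=(315,299),tape=(311,226)).items(): print(n,ray(d,uv,.03).round(3))
E
```

```text
[ 75 115 238] [ 80 213  79] [ 23   4 255]
beaker ((253.7205047607422, 260.8271484375), (30.128557205200195, 30.45716667175293), 0.2655578553676605) [[0.46266235 0.01941275 0.064     ]] [[0.46410343 0.0234627  0.03      ]]
stand ((371.8345031738281, 280.5137939453125), (81.38457489013672, 30.477693557739258), 85.2363510131836) [[0.498, -0.165, 0.034], [0.501, -0.222, 0.034], [0.349, -0.231, 0.034], [0.346, -0.174, 0.034]] [ 0.42349295 -0.19792332  0.034     ] 0.0577791356642222 0.15238774275113132
purple [[0.585 0.134 0.03 ]]
brown [[0.388 0.17  0.03 ]]
smallgreen [[ 0.39  -0.091  0.03 ]]
tape [[ 0.528 -0.085  0.03 ]]
```

View pics/z.png

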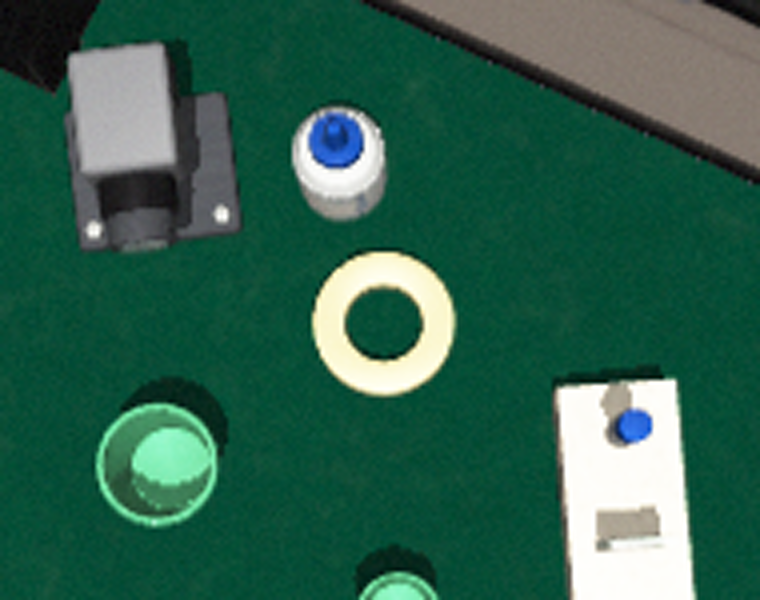

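The zoom shows the camera foot corners at about (82,248), (240,233) and (225,95). The box top corners are at about (68,55), (163,43), (175,170) and (82,168). The chamber top edge is near (628,545), next to its shadow.

```bash
python3 - <<'E'
from h import *
d=pickle.load(open("top0.pkl","rb"))
z2p=lambda a:(np.array(a,float)+.5)/4-.5+[215,145]
F=ray(d,z2p([(82,248),(240,233),(225,95)]),.003);T=ray(d,z2p([(68,55),(163,43),(175,170),(82,170)]),.112)
print(F.round(4),T.round(4))
print("foot sizes",np.linalg.norm(F[0]-F[1]),np.linalg.norm(F[1]-F[2]),"centre",(F[0]+F[2])/2)
ang=lambda v:np.degrees(np.arctan2(v[1],v[0]))
print(ang(F[2]-F[1]),ang(F[0]-F[1])-90,ang(T[0]-T[3]),ang(T[1]-T[2]),ang(T[0]-T[1])-90,ang(T[3]-T[2])-90)
print("box",[np.linalg.norm(T[i]-T[i-1]).round(4) for i in range(4)],T.mean(0))
print("chamber top",ray(d,z2p([(598,548),(662,541)]),.087))
E
```

```text
[[ 0.5718  0.0621  0.003 ]
 [ 0.5781 -0.015   0.003 ]
 [ 0.6468 -0.0084  0.003 ]] [[0.6398 0.0507 0.112 ]
 [0.6445 0.0094 0.112 ]
 [0.5884 0.0047 0.112 ]
 [0.589  0.0449 0.112 ]]
foot sizes 0.07739290532187369 0.06904824544828149 centre [0.60931483 0.02685498 0.003     ]
5.498751948590592 4.598466893007242 6.563182632378811 4.836483847466201 6.575811146718678 -0.8505084283683289
box [np.float64(0.0511), np.float64(0.0416), np.float64(0.0563), np.float64(0.0402)] [0.61541419 0.02741688 0.112     ]
chamber top [[ 0.42143438 -0.17765649  0.087     ]
 [ 0.4239864  -0.20609425  0.087     ]]
```

```bash
cat >> h.py <<'E'
from scipy.spatial.transform import Rotation as Ro
def down(a,flip=0):
    a=a+np.pi*flip; y=np.array([-np.sin(a),np.cos(a),0]);z=np.array([0,0,-1.])
    return Ro.from_matrix(np.c_[np.cross(y,z),y,z]).as_rotvec()
E
python3 - <<'E'
from h import *
from workcell import bot
print(Ro.from_rotvec(bot.current_tool_rot()).as_matrix().round(2).tolist())
for f in(0,1):
    for p,a in(((.463,.02,.25),.09),((.485,.155,.03),.09),((.423,-.195,.05),.06),((.46,.0134,.09),.09)):
        print(f,p,np.round(bot.inverse_kinematics(p,down(a,f)),2))
bot.set_joints(bot.inverse_kinematics((.463,.02,.25),down(.09,0)))
d=bot.read_camera("wrist");cv2.imwrite("pics/w1.png",d["pixels"])
hsv=cv2.cvtColor(d["pixels"],cv2.COLOR_BGR2HSV);H,S,V=[hsv[...,i].astype(int) for i in range(3)]
c=biggest((H>60)&(H<90)&(V>100),(0,0,640,480));e=cv2.fitEllipse(c);print(e,ray(d,e[0],.064),d["fx"],d["t"],bot.current_clock())
pickle.dump(d,open("w1.pkl","wb"))
E
```

```text
[[-0.96, 0.28, -0.0], [0.28, 0.96, -0.0], [0.0, -0.0, -1.0]]
0 (0.463, 0.02, 0.25) [-0.22 -0.16  1.85 -0.    1.46 -1.88]
0 (0.485, 0.155, 0.03) [ 0.07  0.22  1.92 -0.    1.   -1.59]
0 (0.423, -0.195, 0.05) [-0.69  0.08  2.04  0.    1.02 -2.32]
0 (0.46, 0.0134, 0.09) [-0.23 -0.    2.03 -0.    1.11 -1.9 ]
1 (0.463, 0.02, 0.25) [-0.22 -0.16  1.85 -0.    1.46  1.26]
1 (0.485, 0.155, 0.03) [ 0.07  0.22  1.92 -0.    1.    1.55]
1 (0.423, -0.195, 0.05) [-0.69  0.08  2.04  0.    1.02  0.82]
1 (0.46, 0.0134, 0.09) [-0.23 -0.    2.03 -0.    1.11  1.25]
((322.30230712890625, 225.53587341308594), (61.72404479980469, 63.02342987060547), 97.9066162109375) [[0.46330544 0.01749966 0.064     ]] 423.8194348301188 [ 0.02228137 -0.48494465  0.30989163] 2.3417
```

View pics/w1.png

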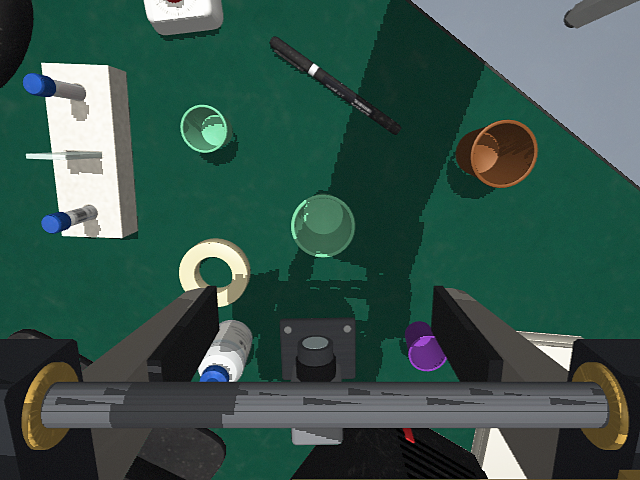

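The wrist view confirms the beaker at (322,226), which gives (0.463, 0.0175), 2 mm from the top-view estimate. The camera foot's front corners are at about (281,320) and (355,318), with the lens at (317,348).

```bash
python3 - <<'E'
from h import *
from workcell import bot
d=pickle.load(open("w1.pkl","rb"))
F=ray(d,[(281,320),(355,318),(355,378),(280,378)],.003);v=F[0]-F[1];print(F.round(4).tolist(),np.linalg.norm(v),np.degrees(np.arctan2(v[1],v[0]))-90,"lens",ray(d,(316.5,341),.09))
bot.line_to((.463,.018,.15));bot.line_to((.463,.018,.024),max_speed=.1)
print(bot.current_contact_force())
bot.set_gripper(0,10); print(bot.current_opening()*92,bot.current_grip_force())
bot.line_to((.463,.018,.064),max_speed=.1);bot.line_to((.484,.157,.064),max_speed=.12)
print(bot.current_opening()*92,bot.current_grip_force())
bot.line_to((.484,.157,.0255),max_speed=.05);bot.hold(.2);print(bot.current_contact_force())
bot.set_gripper(1.0);bot.hold(.2);bot.line_to((.484,.157,.2),max_speed=.12)
d=bot.read_camera("top");cv2.imwrite("pics/t2.png",d["pixels"])
hsv=cv2.cvtColor(d["pixels"],cv2.COLOR_BGR2HSV);H,S,V=[hsv[...,i].astype(int) for i in range(3)]
bot.goto((.423,-.196,.22),down(.06,0))
d=bot.read_camera("wrist");cv2.imwrite("pics/w2.png",d["pixels"]);pickle.dump(d,open("w2.pkl","wb"))
d=bot.read_camera("top");cv2.imwrite("pics/t2.png",d["pixels"][150:350,120:420])
hsv=cv2.cvtColor(d["pixels"],cv2.COLOR_BGR2HSV);H,S,V=[hsv[...,i].astype(int) for i in range(3)]
c=biggest((H>60)&(H<90)&(V>100),(140,200,230,290));e=cv2.fitEllipse(c);print(e,ray(d,e[0],.064),bot.current_clock())
E
```

```text
[[0.5806, -0.0163, 0.003], [0.5713, 0.0616, 0.003], [0.642, 0.0693, 0.003], [0.6493, -0.0129, 0.003]] 0.07844568946661598 -173.17809770566697 lens [[0.55814938 0.02112984 0.09      ]]
[-0.24765814  0.31540069 -0.28202672]
53.33877915474417 10.000055327072914
53.199485066887696 10.000007943126548
[-0.34287671  0.51153117 -0.32282439]
((176.74314880371094, 250.06800842285156), (29.91390037536621, 30.499052047729492), 29.293107986450195) [[0.48463385 0.15824108 0.064     ]] 12.25
```

View pics/w2.png

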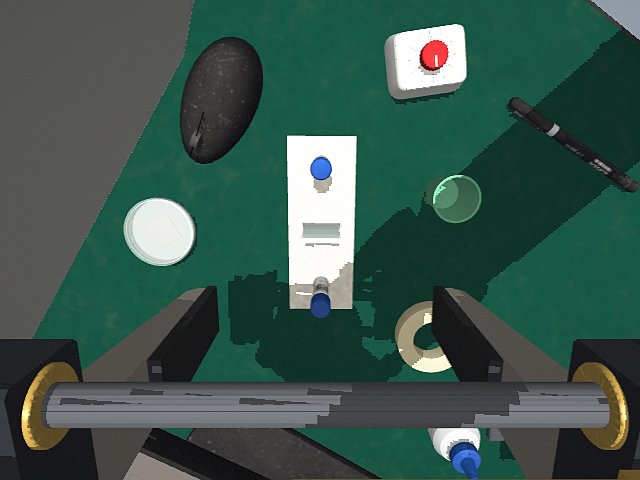

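View pics/t2.png

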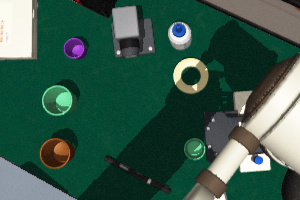

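The wrist view shows the stand between (287,136) and (357,309), its caps at (321,168) and (320,303), and the chamber as a pale strip at (303–340, 222–238). The top crop shows the beaker standing at (57,100), clear of the view. Next I'll refine the chamber position.

```bash
python3 - <<'E'
from h import *
d=pickle.load(open("w2.pkl","rb"))
P=ray(d,[(287,136),(357,136),(352.5,309),(289,308)],.034);print(P.round(4).tolist(),P.mean(0))
v=(P[2]+P[3]-P[0]-P[1]);a=np.arctan2(v[1],v[0]);print("yaw",a, "caps",ray(d,[(321,168),(320,303)],.092))
c=P.mean(0);ux=np.array([np.cos(a),np.sin(a),0]);uy=np.array([-np.sin(a),np.cos(a),0])
for z in(.034,.087):
    print(z,proj(d,[c*[1,1,0]+[0,0,z]+sx*.002*ux+sy*.015*uy for sx in(-1,1) for sy in(-1,1)]).round(1).tolist())
print("cam",-np.array(d["R"]).T@d["t"])
cv2.imwrite("pics/z2.png",cv2.resize(d["pixels"][200:270,280:365],None,fx=6,fy=6,interpolation=cv2.INTER_CUBIC))
E
```

```text
[[0.3515, -0.2312, 0.034], [0.3481, -0.1745, 0.034], [0.4981, -0.1667, 0.034], [0.5005, -0.2237, 0.034]] [ 0.42453261 -0.19903161  0.034     ]
yaw 0.05152904173080535 caps [[ 0.37184394 -0.20199756  0.092     ]
 [ 0.47124342 -0.1969379   0.092     ]]
0.034 [[303.8, 224.2], [338.9, 224.5], [303.8, 228.8], [338.9, 229.1]]
0.087 [[300.4, 237.9], [341.4, 238.2], [300.5, 243.2], [341.3, 243.5]]
cam [ 0.35400519 -0.20090753  0.38988105]
```

View pics/z2.png

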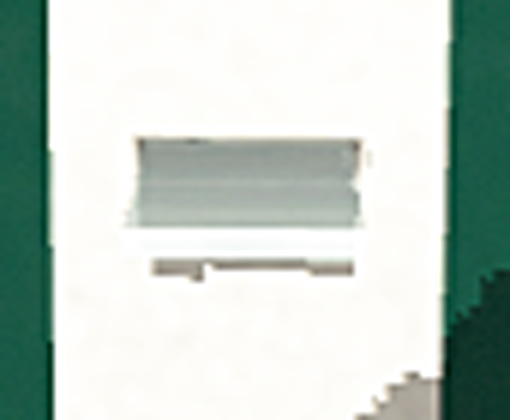

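The chamber's top strip matches the predicted outline, so its centre is (0.4245, -0.199) and its yaw 0.05. Now I'll grip and lift it.

```bash
python3 - <<'E'
from h import *
from workcell import bot
r=down(.051)
bot.line_to((.4245,-.199,.12),r);bot.line_to((.4245,-.199,.046),max_speed=.08)
bot.set_gripper(0,15);print(bot.current_opening()*92,bot.current_grip_force())
bot.line_to((.4245,-.199,.145),max_speed=.06);print(bot.current_opening()*92,bot.current_grip_force(),bot.current_contact_force())
bot.line_to((.4605,.013,.145),down(.09),max_speed=.1)
bot.line_to((.4605,.013,.0865),max_speed=.05);bot.hold(.5)
print(bot.current_opening()*92,bot.current_grip_force(),bot.current_ee_pos(),bot.current_clock())
for n in("side","wrist"):
    d=bot.read_camera(n);pickle.dump(d,open(n+"3.pkl","wb"));im=d["pixels"]
    cv2.imwrite(f"pics/{n}3.png",im if n=="wrist" else cv2.resize(im[190:340,130:330],None,fx=4,fy=4))
E
```

```text
29.90978925273605 14.999842196702957
30.15986688059008 14.999864101409912 [ 0.05037335 -0.8158821  -0.18553179]
29.77393519510893 14.999831467866898 [0.46049681 0.01299169 0.08651946] 21.0167
```

View pics/side3.png

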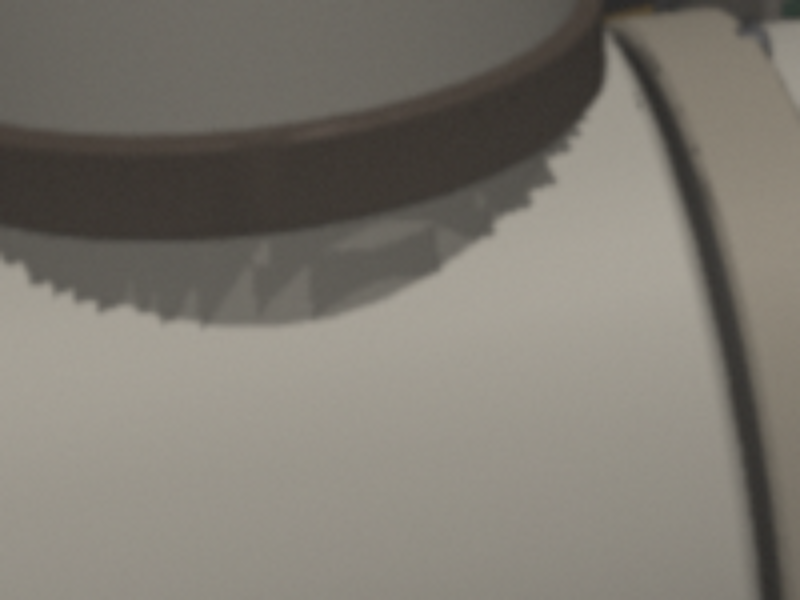

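View pics/wrist3.png

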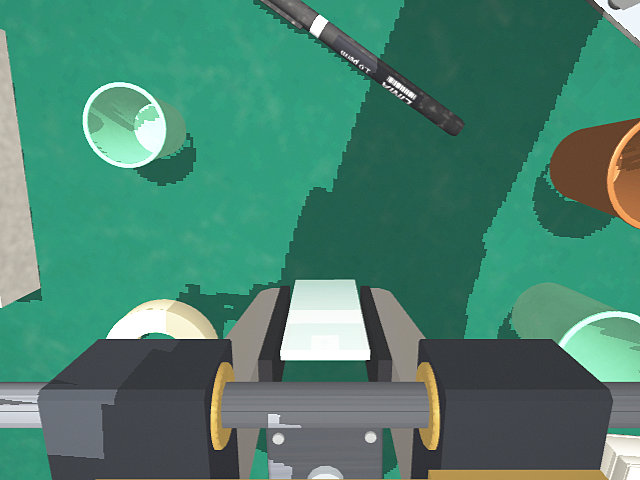

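The side view is hidden by the arm. The wrist view shows the chamber between the pads, its bottom edge at about (295–355, 280) and its top edge at about (281–370, 360). I'll check this against an upright plate.

```bash
python3 - <<'E'
from h import *
from workcell import bot
d=pickle.load(open("wrist3.pkl","rb"))
u=np.array([-np.sin(.09),np.cos(.09),0]);n=np.array([np.cos(.09),np.sin(.09),0])
for z in(.0525,.1275): print(proj(d,[np.array([.4605,.013,z])-.002*n+s*.015*u for s in(-1,1)]).round(1).tolist(), proj(d,np.array([.4605,.013,z])+.002*n).round(1))
print("bottom",ray(d,[(295,280),(355,280)],.0525).round(4).tolist(),"top",ray(d,[(281,360),(370,360)],.1275).round(4).tolist())
E
```

```text
[[297.4, 279.3], [356.7, 279.3]] [[327.  286.8]]
[[283.6, 350.0], [373.3, 349.9]] [[328.4 360.8]]
bottom [[0.4603, -0.0033, 0.0525], [0.4576, 0.0269, 0.0525]] top [[0.4636, -0.0027, 0.1275], [0.461, 0.0271, 0.1275]]
```

The edges match an upright plate at the view point to within 1–2 mm, so I'm handing in.

```bash
python3 -c "
from workcell import bot
print(bot.current_grip_force(),bot.job_done())"
```

```text
the job is handed in; nothing more can be done
14.999837726354599 None
```

The job is handed in, verdict not shown: the beaker stands upright about 14 cm from the view point, and the chamber is held upright and square to the lens, measured within about 2 mm of the view point.

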